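Bring the screw press down one turn

ROBOT

A 6-joint arm with a two-finger parallel gripper is mounted at the origin on the work surface. World frame = base frame: x ahead of the robot, y to its left, z up, the work surface at z = 0. Lengths are in m, angles in degrees, forces in N, time in s.
With the tool pointing down it reaches from about 0.4 to 0.825 m from the base axis. Payload 7 kg.
Tool frame: the origin (TCP) lies midway between the tips of the shut fingers; the grasp point (between the pads) lies 19 mm behind it; x points along the fingers, z is the direction in which the jaws open and shut, and the axes are right-handed (so a half turn about x gives the same grasp; the last joint's range is limited). The gripper opens to 88 mm and grips with 3 to 60 N. Pads are 19 mm wide; open, the fingers measure 130 mm over their backs; the gripper's body (78 mm by 193 mm) begins 47 mm behind the grasp point.
Start: joints at [-51.159, 20.546, 0.682, 0, -70.136, -16.507], TCP at [0.256, -0.624, 0.227] pointing down, gripper open.
Joint ranges: [-176.03, 176.03], [-82.01, 121.73], [-58.28, 71.71], [-173.87, 95.51], [-174.79, -0.11], [-173.66, 173.66]. Speed limits (degrees/s): [136.94, 136.94, 172.46, 180, 180, 180].

INTERFACE

Orientations are given as [roll, pitch, yaw] about the fixed x, y, z axes, in that order (R = Rz(yaw) Ry(pitch) Rx(roll)).
In Python, from plant import get_state, capture, close_job gives the robot as it stands.
- The arm moves only by the tool play_rows, never from a script. Its argument "series" is one flat list of numbers, 4 for each row, row after row: the shift along the tool's x, y, z in m, then the turn about the tool's x in rad. In form: [tx, ty, tz, spin, tx, ty, tz, spin, ...]. A call has exactly 5 rows; each row shifts and turns the commanded pose from where the row before left it, along the tool's axes as they then stand; what a row does not reach is not made up. A row lasts 1/12 s, in which the tool goes at most 41.7 mm and 7.16 degrees, less where a joint would pass 70% of its speed; a pose out of reach is approached as far as the arm can. A call is refused whole if a number of a shift passes 0.0417 or a number of a turn 0.125, either way. A call with a gripper value outside its range is refused whole. "jaw" is the opening in per cent of the stroke, from 0 (shut) to 100 (fully open), set as the call begins (left out, the last holds). The fingers move at their own pace and stop on an object; "squeeze" is the grip in N (left out, the last holds). Time passes only in rows, so rows that do not move let the fingers close, or fill a call up. It gives the time, the measured TCP pose, the force and the opening at its end, in the units of the state.
- get_state(): the state, without advancing time (a new reading comes with each control period).
- capture(name): name is "scene" or "top" or "wrist"; returns a dict with "img" (400x640x3 uint8, blue, green, red), "K" (3x3 intrinsics, pixels), "k1" (the pictures are not rectified: a ray, as slopes to the right and down, at radius r is drawn at 1 + k1 r^2 times it, then the intrinsics apply), "world_from_camera" (4x4, takes a point from camera to world coordinates). Camera axes: x right, y down, z forward; pixel columns grow to the right and rows downward; lengths in m; the calibration is good to about 2 mm. A picture is of the moment at which its call begins. There is no depth.
- close_job(): hands the job in, once; it reports no verdict.
The state is a dict: "time_s": time; "joints": joint angles; "qd": joint speeds; "joint_torque": joint torques, N m; "tcp_pos": TCP position; "eef_rot": TCP orientation; "contact_force": force on the tool from outside, world axes, zero at the start; "moment": the same for the moment, N m; "gripper_width": finger opening in m.
Only numpy, scipy, OpenCV 4.12 (cv2) and the standard library are available. Lean on these libraries where they do the work, as an engineer would, in place of code of your own. Each camera call takes 0.05 s, during which the arm holds its last target.

TASK

Lower the ram of the small bench press: push the upright handle of its hand wheel round clockwise (seen from above) with your fingertips through exactly one full turn, so that the handle is back where it began and the ram stops just short of the bearing. Push gently, without squeezing the handle, do not turn the wheel backwards or run on past the one turn, and leave the loose things on the bench where they are. Finish with the hand clear of everything.

Things in the scene. Friction and masses are not known exactly. Their poses are not given: they have to be found in the camera images.
- wheel (a joint): angle in rad the level hand wheel has been turned: 0 at the start, growing clockwise seen from above, 6.283 after one turn. Steel rim of 80 mm radius (18 mm bar, its top 214 mm above the bench), three spokes, hub 44 mm across with its top at 217 mm. About 3 N of drag at the handle; it stays where it is left and lowers the ram 12 mm a turn (the ram starts 13 mm above the bearing).
- wheel_center (a point): point on the wheel's vertical axis at the height of the rim's middle, 205 mm above the bench. The press is fixed on the bench: base 200 x 170 mm, two columns and a crosshead with its top at 175 mm; only the wheel, its handle and a brass collar under the hub rise above that.
- handle_mid (a point): middle of the black upright handle, on its axis: a smooth vertical round post 24 mm in diameter, 65 mm tall, set on the rim at the end of one spoke, 80 mm from the wheel's axis. Foot 211 mm and top 276 mm above the bench, this point 243.5 mm. It may start in any direction round the wheel.
- handle: the same handle; origin at the centre of its foot, z up. The grip spins freely about its own upright spindle, so its x and y axes mean nothing.
- oil_bottle: loose small brown bottle, 44 mm in diameter, 110 mm tall, standing on the bench near the press; origin at its underside. To be left alone.
- bearing_ring: loose steel ring, 62 mm outside and 30 mm inside, 16 mm high, lying on the bench; origin at its underside. To be left alone.
- shaft_stub: loose steel round, 28 mm in diameter, 70 mm tall, standing on end on the bench; origin at its underside. To be left alone.
- spanner: loose spanner about 170 mm long lying on the bench along its own x; origin at its underside. To be left alone.

How it is judged (in metres and radians):
On the way, in this order (a step that is already met when the one before it is completed fails the run):
1. the fingers push the handle through the first third of the turn (0.5 to 2.0 rad) (value of joint wheel between 0.5 and 2 rad and contact force between the fingers and handle above 0.3 N).
2. the fingers push the handle past the half turn (2.3 to 4.0 rad) (value of joint wheel between 2.3 and 4 rad and contact force between the fingers and handle above 0.3 N).
3. the fingers push the handle on towards the full turn (4.3 to 6.0 rad) (value of joint wheel between 4.3 and 6 rad and contact force between the fingers and handle above 0.3 N).
At the end, for the whole second after the job is handed in: The wheel stands at one clockwise turn from its start, within 0.17 rad (10 degrees, 14 mm at the handle), at rest, and the loose things are within 20 mm of where they were (value of joint wheel between 6.113 and 6.453 rad and velocity of joint wheel between -0.05 and 0.05 rad/s and distance of each of oil_bottle, bearing_ring, shaft_stub, spanner from where it was at the start of the episode below 0.02 m); the robot touches nothing.
It fails at once if the wheel is turned backwards by more than 0.35 rad (value of joint wheel below -0.35 rad).
It fails at once if the wheel runs on more than 0.5 rad past one turn, driving the ram into the bearing (value of joint wheel above 6.783 rad).
It fails at once if the handle is squeezed or shoved hard (over 35 N from the fingers) (contact force between the fingers and handle above 35 N).
It fails at once if a loose thing (bottle, ring, shaft stub or spanner) is lifted, carried or knocked more than 20 mm away (distance of any of oil_bottle, bearing_ring, shaft_stub, spanner from where it was at the start of the episode above 0.02 m).
It also fails if it takes over 56 s, if anything falls off the work surface, if the arm or the gripper's body presses on something with over 40 N, if the wrist force passes 120 N, or if a joint passes its speed limit or range.

## Working session

There is one attempt and no reset: what is moved stays moved. The work goes in short steps, Python scripts to look and compute and a tool call to move; the robot and the scene stay as the last step left them, time stands still between calls to the robot, and variables do not carry over. Pictures are saved under pics/ and viewed, and the job is handed in when it is done.

Besides the shell and the picture viewer there is one more tool, called after ">>>" as name(argument=value, ...) on one line, values as JSON. play_rows: Moves the arm, as the interface text tells. Its arguments: {"type":"object","properties":{"series":{"type":"array","items":{"type":"number"}},"jaw":{"type":"number"},"squeeze":{"type":"number"}},"required":["series"]}

```bash
ls; mkdir -p pics
python3 - <<'E'
from plant import get_state,capture
import cv2
s=get_state();print(s)
for n in("scene","top","wrist"):
    c=capture(n);cv2.imwrite(f"pics/{n}0.png",c["img"]);print(n,c["K"],c["k1"],c["world_from_camera"])
E
```

```text
pics
{'time_s': 0.0, 'joints': array([-5.11585021e+01,  2.05920133e+01,  6.31699477e-01, -2.00667635e-02,
       -7.01360723e+01, -1.65064112e+01]), 'qd': array([-0.01408845,  0.00685698,  0.03661242, -0.00098978,  0.05196977,
       -0.01727834]), 'joint_torque': array([-1.58138726e-03, -5.82721639e+01,  2.93051165e+01,  6.99701965e+00,
        6.65083411e-03, -1.55496036e-04]), 'tcp_pos': array([ 0.25628524, -0.62390278,  0.22560058]), 'eef_rot': array([  5.43450799,  89.90178465, 117.76276037]), 'contact_force': array([ 0.20015723, -1.15943365, -0.25840218]), 'moment': array([ 0.00600871,  0.05724913, -0.02799135]), 'gripper_width': 0.08778843435809676}
scene [[418.6290039    0.         313.94797336]
 [  0.         418.6290039  202.76816751]
 [  0.           0.           1.        ]] 0.011560151121631283 [[ 0.27467766  0.58495132 -0.76314097  1.2385817 ]
 [ 0.96153247 -0.16935837  0.21627078 -0.14595057]
 [-0.00273643 -0.79318957 -0.60896865  0.71122177]
 [ 0.          0.          0.          1.        ]]
top [[465.69651282   0.         325.80573165]
 [  0.         465.69651282 195.96098743]
 [  0.           0.           1.        ]] 0.042266883730411146 [[ 0.01907244 -0.99864655  0.04838705  0.50468035]
 [-0.99978589 -0.01866098  0.00894113  0.04135331]
 [-0.00802608 -0.04854722 -0.99878864  1.10668283]
 [ 0.          0.          0.          1.        ]]
wrist [[295.94165789   0.         319.47438415]
 [  0.         295.94165789 193.88526064]
 [  0.           0.           1.        ]] 0.013857175277621866 [[-0.3810017   0.89155019  0.24489991  0.19079645]
 [ 0.92457186  0.36677903  0.10315045 -0.64933152]
 [ 0.00213965  0.26572806 -0.96404565  0.38463041]
 [ 0.          0.          0.          1.        ]]
```

View pics/scene0.png

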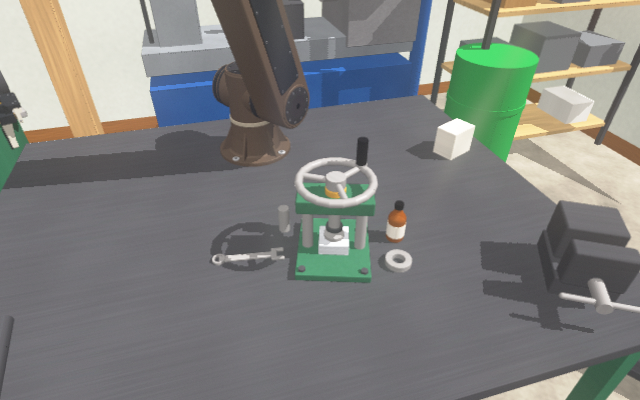

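View pics/top0.png

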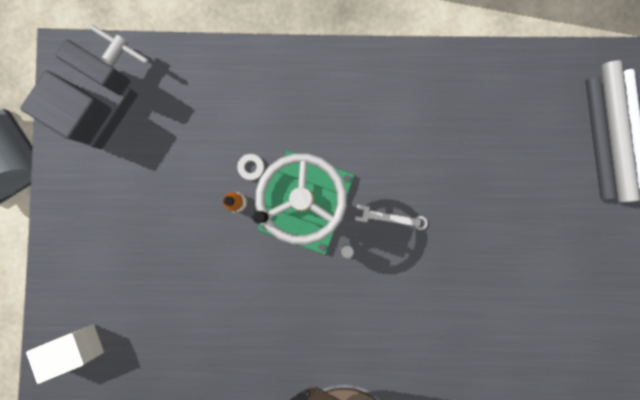

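View pics/wrist0.png

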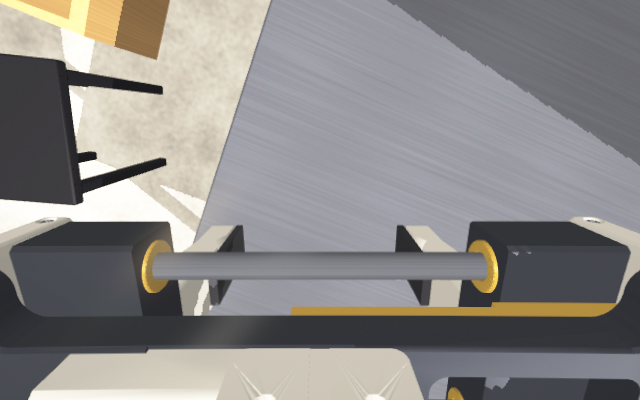

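The scene view shows the wheel centred near (336,184) with the black handle at (362,152). In the top view the hub is at (301,199) and the handle near (260,216), with the bottle at (233,201), the ring at (250,167), the stub at (347,252) and the spanner at (392,217). The wrist view doesn't show the press.

```bash
cat > h.py <<'E'
import numpy as np,cv2
from plant import get_state,capture
def ray(c,uv):
    uv=np.atleast_2d(np.array(uv,float));K=c["K"]
    d=np.array([c["k1"],0,0,0,0.])
    p=cv2.undistortPoints(uv.reshape(-1,1,2),K,d).reshape(-1,2)
    T=c["world_from_camera"];r=np.c_[p,np.ones(len(p))]@T[:3,:3].T
    return T[:3,3],r/np.linalg.norm(r,axis=1)[:,None]
def onz(c,uv,z):
    o,r=ray(c,uv);return o+r*((z-o[2])/r[:,2])[:,None]
def proj(c,P):
    T=np.linalg.inv(c["world_from_camera"]);R=cv2.Rodrigues(T[:3,:3])[0]
    return cv2.projectPoints(np.atleast_2d(P).astype(float),R,T[:3,3],c["K"],np.array([c["k1"],0,0,0,0.]))[0].reshape(-1,2)
def tri(c1,u1,c2,u2):
    A=np.zeros((3,3));b=np.zeros(3);L=[]
    for c,u in((c1,u1),(c2,u2)):
        o,r=ray(c,u);r=r[0];M=np.eye(3)-np.outer(r,r);A+=M;b+=M@o;L.append((o,M))
    x=np.linalg.solve(A,b);return x,[np.linalg.norm(M@(x-o)) for o,M in L]
E
python3 - <<'E'
from h import *
t=capture("top");s=capture("scene")
def up(im,x0,y0,x1,y1,k,n):cv2.imwrite("pics/"+n,cv2.resize(im[y0:y1,x0:x1],None,fx=k,fy=k,interpolation=cv2.INTER_CUBIC))
up(t["img"],220,140,440,270,3.6,"topz.png");up(s["img"],200,120,430,290,3.4,"scz.png")
# rim top view: bright grey
g=cv2.cvtColor(t["img"],cv2.COLOR_BGR2HSV)
m=((g[...,1]<40)&(g[...,2]>120)).astype(np.uint8)
yy,xx=np.mgrid[:400,:640]
d=np.hypot(xx-301,yy-199);m[(d>52)|(d<32)]=0
m=((m>0)).astype(np.uint8)
ys,xs=np.nonzero(m)
P=onz(t,np.c_[xs,ys],0.205)
A=np.c_[2*P[:,:2],np.ones(len(P))];sol=np.linalg.lstsq(A,(P[:,:2]**2).sum(1),rcond=None)[0]
print("top rim",len(xs),sol[:2],np.sqrt(sol[2]+sol[:2]@sol[:2]))
g=cv2.cvtColor(s["img"],cv2.COLOR_BGR2HSV)
m=((g[...,1]<45)&(g[...,2]>130)).astype(np.uint8)
m[:155]=0;m[212:]=0;m[:,:285]=0;m[:,385:]=0
P=None
ys,xs=np.nonzero(m);P=onz(s,np.c_[xs,ys],0.205)
r=np.hypot(*(P[:,:2]-sol[:2]).T);k=(r>.062)&(r<.1);P=P[k]
A=np.c_[2*P[:,:2],np.ones(len(P))];q=np.linalg.lstsq(A,(P[:,:2]**2).sum(1),rcond=None)[0]
print("scene rim",len(P),q[:2],np.sqrt(q[2]+q[:2]@q[:2]))
for c,box,n in((t,(245,205,275,230),"t"),(s,(350,130,375,170),"s")):
    im=c["img"];m=(im.max(2)<45).astype(np.uint8);x0,y0,x1,y1=box;w=np.zeros_like(m);w[y0:y1,x0:x1]=1;m*=w
    k,l,st,ce=cv2.connectedComponentsWithStats(m);print(n,st[1:],ce[1:])
E
```

```text
top rim 2530 [0.54389782 0.10017708] 0.08059298324259184
scene rim 1570 [0.54074229 0.10053113] 0.08044864760967432
t [[262 213   6   9  37]] [[264.37837838 216.59459459]]
s [] []
```

View pics/topz.png

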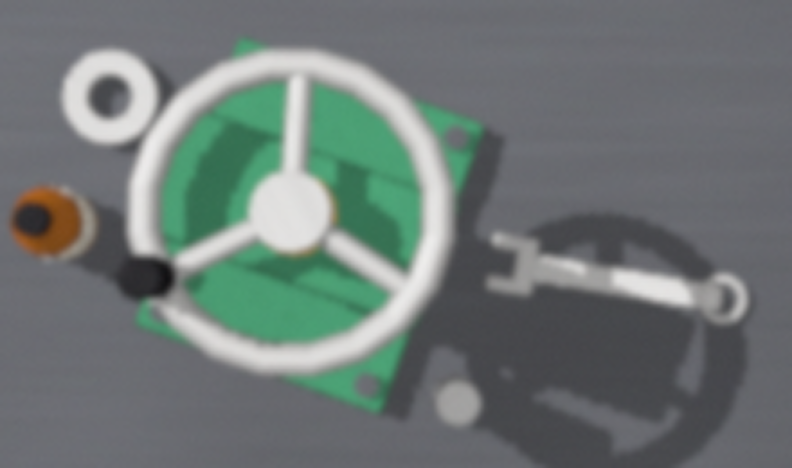

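View pics/scz.png

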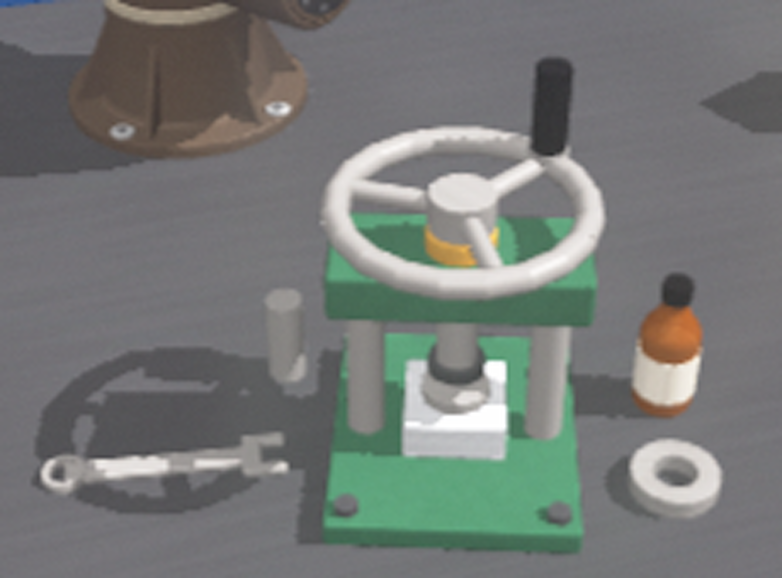

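The zooms show the handle's top at about (362.6,139.7) in scene and (259,217) in top, with its foot at about (362,164) in scene. I'll triangulate these points.

Run:
```python
from h import *
t=capture("top");s=capture("scene")
for c,box,n in((t,(245,205,275,230),"t"),(s,(352,130,375,168),"s")):
    im=c["img"];x0,y0,x1,y1=box
    m=np.zeros(im.shape[:2],np.uint8);m[y0:y1,x0:x1]=(im[y0:y1,x0:x1].max(2)<62)
    k,l,st,ce=cv2.connectedComponentsWithStats(m);print(n,st[1:],ce[1:])
x,e=tri(t,(258.9,217.2),s,(362.6,139.7));print("top",x,e)
print(onz(t,[(258.9,217.2)],.276),onz(s,[(362.6,139.7)],.276),onz(s,[(361.8,163.5)],.211),onz(t,[(264.5,215.6)],.211))
# hub top
print("hub",tri(t,(290/3.6+220,211/3.6+140),s,(462/3.4+200,193/3.4+120)))
for n,u,z in(("bottle cap",(32/3.6+220,219/3.6+140),.11),("ring",(110/3.6+220,97/3.6+140),.016),("stub",(458/3.6+220,403/3.6+140),.07),("spA",(510/3.6+220,265/3.6+140),.01),("spB",(722/3.6+220,298/3.6+140),.01)):print(n,onz(t,[u],z))
```

```text
t [[252 212  16  11 136]] [[259.88970588 216.66176471]]
s [[357 139  11  27 228]
 [361 138   2   2   3]
 [364 138   1   1   1]] [[361.53947368 152.13596491]
 [361.33333333 138.33333333]
 [364.         138.        ]]
top [0.50522196 0.16903098 0.27283891] [np.float64(0.0013099362227357554), np.float64(0.0013099362227356748)]
[[0.50480325 0.16729614 0.276     ]] [[0.51061617 0.16811156 0.276     ]] [[0.50296791 0.17391096 0.211     ]] [[0.50808296 0.16647538 0.211     ]]
hub (array([0.54221842, 0.09871989, 0.21478766]), [np.float64(0.0011115792511246266), np.float64(0.001111579251124642)])
bottle cap [[0.53864397 0.2575817  0.11      ]]
ring [[0.62253004 0.22939037 0.016     ]]
stub [[0.43174629 0.0008689  0.07      ]]
spA [[ 0.51784372 -0.03392836  0.01      ]]
spB [[ 0.49906356 -0.171995    0.01      ]]
```

Centre ≈ (0.5425, 0.100) and handle ≈ (0.5065, 0.169), bearing about 118°. The plan is to straddle the handle with the jaws wide open and push it with the trailing pad. The hand yaws about 310° over the turn to stay inside J6's range.

```bash
cat > pl.py <<'E'
from h import *
from scipy.spatial.transform import Rotation as Ro
C=np.array([.5425,.1003]);TH0=117.6
def pose():
    s=get_state();R=Ro.from_euler('xyz',s["eef_rot"],degrees=True);return np.array(s["tcp_pos"]),R,s
def psi(R):
    z=R.as_matrix()[:,2];return np.degrees(np.arctan2(z[1],z[0]))
def plan(wps,p=None,R=None):
    """wps rows: x,y,z,dpsi(deg, +CCW) absolute pos; prints calls"""
    if p is None:p,R,s=pose()
    out=[]
    for x,y,z,dp in wps:
        t=np.round(R.inv().apply(np.array([x,y,z])-p),3);sp=round(-np.radians(dp),3)
        assert abs(t).max()<=.0417 and np.linalg.norm(t)<.0417,(t);assert abs(sp)<=.125
        out.append([*t,sp]);p=p+R.apply(t);R=R*Ro.from_euler('x',sp)
    for i in range(0,len(out),5):print([float(v)+0 for r in out[i:i+5] for v in r])
    print("end",p.round(4),"psi",round(psi(R),1));return p,R
def lin(p,q,dp,n):
    p=np.array(p);q=np.array(q);return [[*(p+(q-p)*(i+1)/n),dp/n] for i in range(n)]
E
python3 - <<'E'
from pl import *
p,R,s=pose();print(p,psi(R))
a=[.42,-.42,.34];b=[.5065,.169,.34]
plan(lin(p,a,-0+70,10)+lin(a,b,180.5,26)[:25]+[[*b,0]]*0)
E
```

```text
[ 0.25642438 -0.62427898  0.22636283] 112.33197416467858
[-0.011, -0.023, 0.013, -0.122, -0.012, -0.024, 0.01, -0.122, -0.011, -0.025, 0.006, -0.122, -0.011, -0.026, 0.004, -0.122, -0.012, -0.026, 0.0, -0.122]
[-0.011, -0.026, -0.002, -0.122, -0.012, -0.026, -0.006, -0.122, -0.011, -0.025, -0.009, -0.122, -0.011, -0.023, -0.012, -0.122, -0.012, -0.022, -0.015, -0.122]
[0.0, -0.022, -0.004, -0.121, 0.0, -0.022, -0.007, -0.121, 0.0, -0.021, -0.009, -0.121, 0.0, -0.019, -0.012, -0.121, 0.0, -0.018, -0.014, -0.121]
[0.0, -0.016, -0.017, -0.121, 0.0, -0.014, -0.018, -0.121, 0.0, -0.012, -0.019, -0.121, 0.0, -0.009, -0.021, -0.121, 0.0, -0.007, -0.022, -0.121]
[0.0, -0.004, -0.023, -0.121, 0.0, -0.001, -0.023, -0.121, 0.0, 0.001, -0.023, -0.121, 0.0, 0.004, -0.022, -0.121, 0.0, 0.007, -0.022, -0.121]
[0.0, 0.01, -0.021, -0.121, 0.001, 0.012, -0.019, -0.121, 0.0, 0.014, -0.018, -0.121, 0.0, 0.016, -0.016, -0.121, 0.0, 0.019, -0.014, -0.121]
[0.0, 0.019, -0.012, -0.121, 0.0, 0.021, -0.009, -0.121, 0.0, 0.022, -0.007, -0.121, 0.0, 0.023, -0.004, -0.121, 0.0, 0.022, -0.001, -0.121]
end [0.5031 0.1459 0.3396] psi -4.4
```

>>> play_rows(series=[-0.011,-0.023,0.013,-0.122,-0.012,-0.024,0.01,-0.122,-0.011,-0.025,0.006,-0.122,-0.011,-0.026,0.004,-0.122,-0.012,-0.026,0.0,-0.122], jaw=100, squeeze=40)

```text
time_s: 0.77
tcp_pos: [0.3386, -0.5216, 0.2839]
eef_rot: [-27.8, 90.0, 119.8]
contact_force: [0.7, -0.6, 0.2]
gripper_width: 0.0876
```

>>> play_rows(series=[-0.011,-0.026,-0.002,-0.122,-0.012,-0.026,-0.006,-0.122,-0.011,-0.025,-0.009,-0.122,-0.011,-0.023,-0.012,-0.122,-0.012,-0.022,-0.015,-0.122])

```text
time_s: 1.18
tcp_pos: [0.4209, -0.4184, 0.3411]
eef_rot: [-169.0, 90.0, 13.6]
contact_force: [0.9, -0.7, 0.9]
gripper_width: 0.0876
```

```bash
python3 -c "
from pl import *
p,R,s=pose();print(p,psi(R),s['joints'],s['time_s'],s['gripper_width'],s['contact_force'])"
```

```text
[ 0.42091003 -0.41839487  0.34114295] -177.41843593207656 [-2.59760894e+01  9.92268569e+00  9.62876605e-01 -4.54110049e-03
 -8.10347669e+01  2.85583610e+01] 1.1833 0.08760821110740305 [ 0.92744986 -0.73857053  0.92168192]
```

>>> play_rows(series=[0.0,-0.022,-0.004,-0.121,0.0,-0.022,-0.007,-0.121,0.0,-0.021,-0.009,-0.121,0.0,-0.019,-0.012,-0.121,0.0,-0.018,-0.014,-0.121])

```text
time_s: 1.6
tcp_pos: [0.4365, -0.3061, 0.3406]
eef_rot: [137.9, 90.0, -4.8]
contact_force: [-0.1, -0.4, 0.3]
gripper_width: 0.0877
```

>>> play_rows(series=[0.0,-0.016,-0.017,-0.121,0.0,-0.014,-0.018,-0.121,0.0,-0.012,-0.019,-0.121,0.0,-0.009,-0.021,-0.121,0.0,-0.007,-0.022,-0.121])

```text
time_s: 2.02
tcp_pos: [0.4532, -0.1928, 0.3408]
eef_rot: [110.1, 90.0, 2.0]
contact_force: [0.1, 0.6, 0.1]
gripper_width: 0.0876
```

>>> play_rows(series=[0.0,-0.004,-0.023,-0.121,0.0,-0.001,-0.023,-0.121,0.0,0.001,-0.023,-0.121,0.0,0.004,-0.022,-0.121,0.0,0.007,-0.022,-0.121])

```text
time_s: 2.43
tcp_pos: [0.4695, -0.0791, 0.3408]
eef_rot: [91.9, 90.0, 18.5]
contact_force: [0.3, 0.3, -0.2]
gripper_width: 0.0877
```

```bash
python3 -c "
from pl import *
p,R,s=pose();print(p,psi(R),s['joints'],s['time_s'])
c=capture('wrist');cv2.imwrite('pics/w1.png',c['img'])
print(proj(c,[[.5065,.169,.276],[.5425,.1,.217]]))"
```

```text
[ 0.46946075 -0.07911708  0.34080916] -73.42965982137939 [ 1.41896394e+01 -1.99267629e+00 -1.20772996e+01 -2.60408937e-03
 -7.98811303e+01  9.23811572e+01] 2.4333
[[ -8.96805423  59.34458868]
 [148.68937249  53.78981845]]
```

View pics/w1.png

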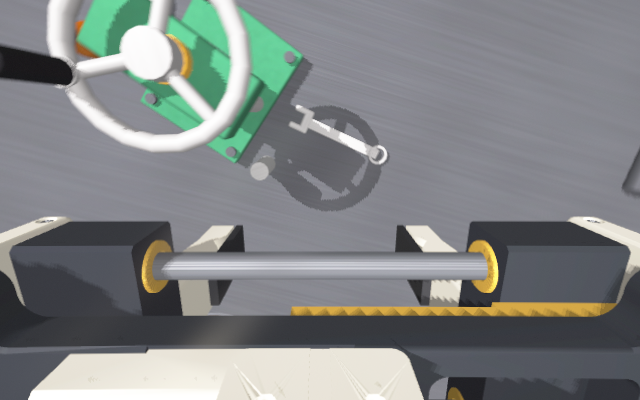

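In the wrist view the hub sits at (149,53), against a prediction of (148.7,53.8), and the handle foot is at about (70,76).

```bash
python3 -c "
from pl import *
c=capture('wrist');print(onz(c,[(71,75)],.213),onz(c,[(149,53)],.217))
p,R,s=pose();b=[.5065,.169,.34]
plan(lin(p,b,86,15))"
```

```text
[[0.50317073 0.16884138 0.213     ]] [[0.54218101 0.10316736 0.217     ]]
[0.0, 0.007, -0.015, -0.1, 0.0, 0.009, -0.014, -0.1, 0.0, 0.01, -0.014, -0.1, 0.0, 0.011, -0.012, -0.1, 0.0, 0.012, -0.011, -0.1]
[0.0, 0.014, -0.01, -0.1, 0.0, 0.014, -0.009, -0.1, 0.0, 0.015, -0.007, -0.1, 0.001, 0.016, -0.005, -0.1, 0.0, 0.016, -0.004, -0.1]
[0.0, 0.016, -0.002, -0.1, 0.0, 0.017, -0.001, -0.1, 0.0, 0.017, 0.001, -0.1, 0.0, 0.016, 0.003, -0.1, 0.0, 0.016, 0.004, -0.1]
end [0.506  0.1689 0.3398] psi 12.6
```

>>> play_rows(series=[0.0,0.007,-0.015,-0.1,0.0,0.009,-0.014,-0.1,0.0,0.01,-0.014,-0.1,0.0,0.011,-0.012,-0.1,0.0,0.012,-0.011,-0.1])

```text
time_s: 2.95
tcp_pos: [0.4825, 0.0021, 0.3407]
eef_rot: [51.3, 90.0, 6.4]
contact_force: [0.2, -0.1, -0.3]
gripper_width: 0.0876
```

>>> play_rows(series=[0.0,0.014,-0.01,-0.1,0.0,0.014,-0.009,-0.1,0.0,0.015,-0.007,-0.1,0.001,0.016,-0.005,-0.1,0.0,0.016,-0.004,-0.1])

```text
time_s: 3.37
tcp_pos: [0.4953, 0.0848, 0.3395]
eef_rot: [51.5, 90.0, 35.2]
contact_force: [-1.0, 0.4, 1.3]
gripper_width: 0.0876
```

>>> play_rows(series=[0.0,0.016,-0.002,-0.1,0.0,0.017,-0.001,-0.1,0.0,0.017,0.001,-0.1,0.0,0.016,0.003,-0.1,0.0,0.016,0.004,-0.1])

```text
time_s: 3.78
tcp_pos: [0.5077, 0.1668, 0.3396]
eef_rot: [-35.6, 90.0, -23.2]
contact_force: [-0.1, -0.5, -0.6]
gripper_width: 0.0878
```

```bash
python3 -c "
from pl import *
p,R,s=pose();print(p,psi(R),s['joints'],s['time_s'])
c=capture('wrist');cv2.imwrite('pics/w2.png',c['img']);c=capture('scene');cv2.imwrite('pics/s2.png',c['img'])"
```

```text
[0.50765988 0.16678654 0.33960915] 12.366920318336524 [ 3.92248625e+01  4.03239711e+00 -6.06405453e+00  3.39404906e-03
 -7.99018069e+01  1.53141463e+02] 3.7833
```

View pics/w2.png

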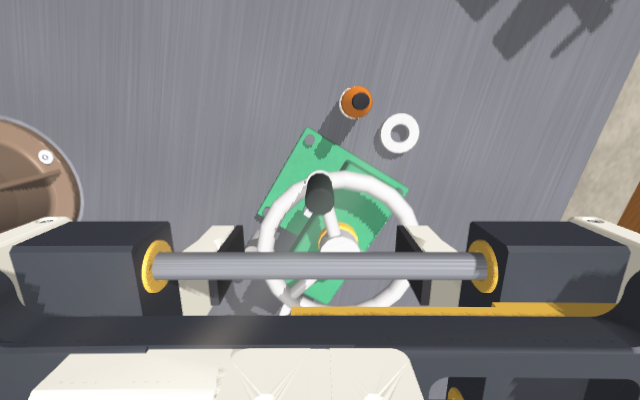

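View pics/s2.png

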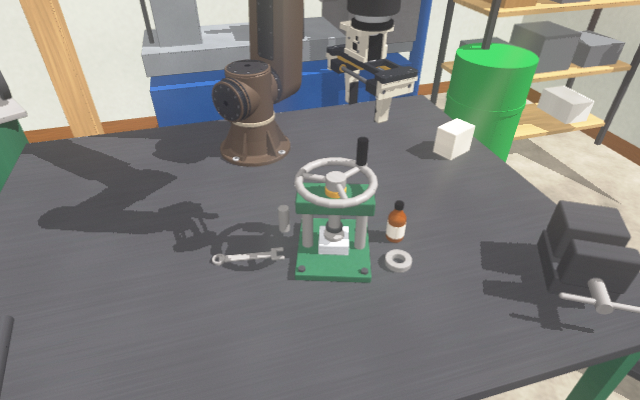

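The wrist view shows the handle midway between the fingers, with its top at about (320,190). The scene view shows the hand above the handle. I'll refine the handle position, then descend.

```bash
python3 -c "
from pl import *
c=capture('wrist');im=c['img'];m=np.zeros(im.shape[:2],np.uint8);m[165:220,295:345]=im[165:220,295:345].max(2)<62
k,l,st,ce=cv2.connectedComponentsWithStats(m);print(st,ce)
i=1+st[1:,4].argmax();print(onz(c,[(st[i,0]+st[i,2]/2,st[i,1]+st[i,2]/2)],.276),onz(c,[ce[i]],.2435))
print(proj(c,[[.5065,.169,.276],[.5065,.169,.211],[.5425,.1003,.217]]))
cv2.imwrite('pics/w2z.png',cv2.resize(im[150:260,240:420],None,fx=4,fy=4))
p,R,s=pose()
plan(lin(p,[.5065,.169,.23],0,5))"
```

```text
[[     0      0    640    400 255816]
 [   305    176     20     24    184]] [[319.50471042 199.51113691]
 [312.95108696 184.01630435]]
[[0.50134407 0.18533344 0.276     ]] [[0.50041562 0.17878487 0.2435    ]]
[[317.01908807 207.04524282]
 [317.55231426 187.0310023 ]
 [337.12111529 257.85361351]]
[0.022, 0.0, 0.0, 0.0, 0.022, 0.001, 0.0, 0.0, 0.022, 0.0, 0.0, 0.0, 0.021, 0.001, 0.0, 0.0, 0.022, 0.0, -0.001, 0.0]
end [0.5061 0.1685 0.2302] psi 12.1
```

View pics/w2z.png

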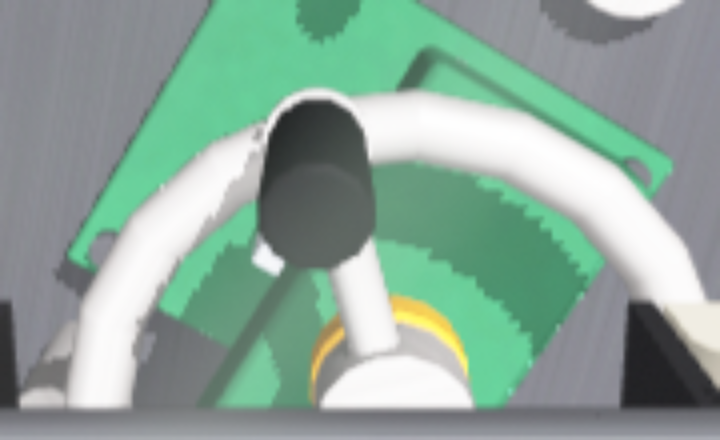

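>>> play_rows(series=[0.022,0.0,0.0,0.0,0.022,0.001,0.0,0.0,0.022,0.0,0.0,0.0,0.021,0.001,0.0,0.0,0.022,0.0,0.0,0.0])

```text
time_s: 4.35
tcp_pos: [0.507, 0.1674, 0.2301]
eef_rot: [16.6, 90.0, 28.5]
contact_force: [0.3, 0.1, -0.1]
gripper_width: 0.0878
```

```bash
python3 -c "
from pl import *
p,R,s=pose();print(p,psi(R),s['contact_force'],s['time_s'])
c=capture('wrist');print(onz(c,[(319.3,204)],.276)) 
cv2.imwrite('pics/w3.png',c['img']);c=capture('scene');cv2.imwrite('pics/s3.png',cv2.resize(c['img'][60:300,230:480],None,fx=3,fy=2.5))"
```

```text
[0.5070428  0.16740955 0.23006299] 11.958641067143795 [ 0.2886533   0.13176784 -0.06341163] 4.35
[[0.49994571 0.20476387 0.276     ]]
```

View pics/s3.png

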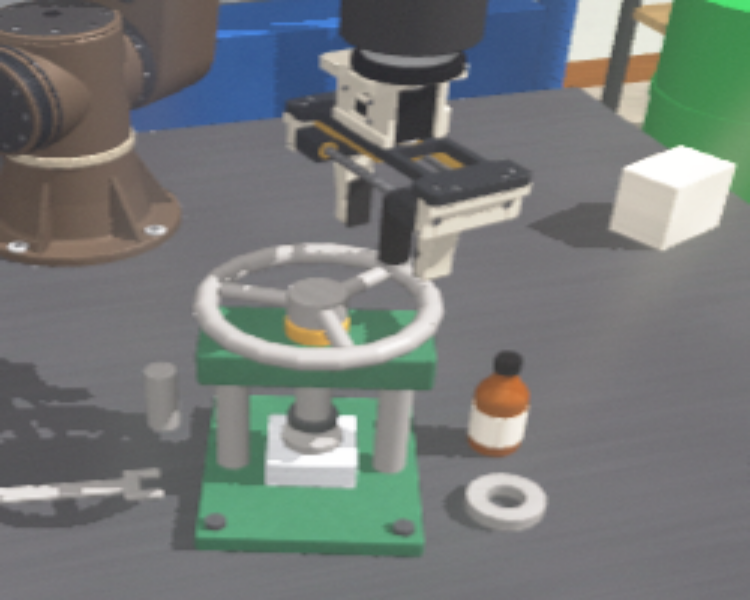

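View pics/w3.png

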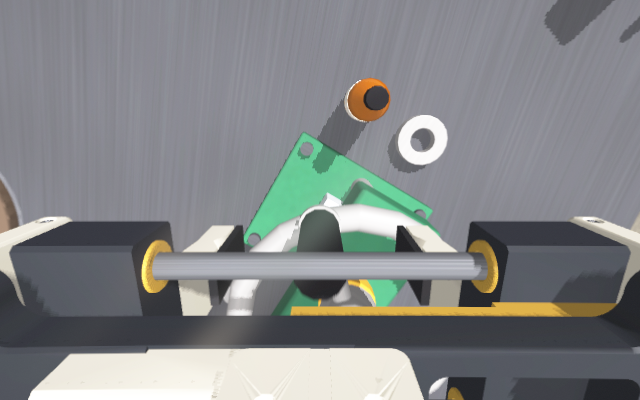

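The handle sits between the open fingers with clearance all round. Next I'll ease the trailing pad into contact, then push.

>>> play_rows(series=[0,0,0.01,0,0,0,0.009,0,0,0,0.006,0,0,0,0.003,0,0,0,0.003,0])

```text
time_s: 4.87
tcp_pos: [0.5382, 0.1751, 0.2311]
eef_rot: [22.6, 90.0, 34.7]
contact_force: [-3.6, -0.3, 1.8]
gripper_width: 0.0876
```

>>> play_rows(series=[0,0,0.003,0,0,0,0.003,0,0,0,0.003,0,0,0,0.003,0,0,0,0.003,0])

```text
time_s: 5.28
tcp_pos: [0.5521, 0.1781, 0.2307]
eef_rot: [171.5, 90.0, -176.3]
contact_force: [-3.0, -0.1, 1.9]
gripper_width: 0.088
```

```bash
cat >> pl.py <<'E'
E0=12.0
def tgt(w,z=.230,rate=310/360,off=.0319,psi0=12.0,w0=0):
    th=np.radians(TH0-w);ps=psi0-rate*(w-w0);n=np.array([np.cos(np.radians(ps)),np.sin(np.radians(ps))])
    q=C+.08*np.array([np.cos(th),np.sin(th)])+n*off
    return [*q,z],ps
def wof(p,R,off=.0319):
    # handle angle if pad contact: handle on circle, on line offset from pad
    ps=np.radians(psi(R));n=np.array([np.cos(ps),np.sin(ps)]);t=np.array([-n[1],n[0]])
    a=p[:2]-n*off-C; an=a@n
    at=np.sqrt(max(0,.08**2-an**2)); s=np.sign(a@t)
    H=an*n+s*at*t;w=TH0-np.degrees(np.arctan2(H[1],H[0]));return w%360, a@t-s*at
def sweep(w1,w2,n,**k):
    p,R,s=pose();ps=psi(R);W=[]
    print("now",p.round(4),"psi",round(ps,1),"w",wof(p,R),"F",s["contact_force"].round(1),s["gripper_width"].round(4),s["time_s"],s["joints"].round(1))
    for i in range(n):
        w=w1+(w2-w1)*(i+1)/n;q,pp=tgt(w,**k);d=(pp-ps+180)%360-180
        d=np.clip(d,-7,7);ps+=d
        # use actual psi for the offset
        nn=np.array([np.cos(np.radians(ps)),np.sin(np.radians(ps))]);th=np.radians(TH0-w)
        q[:2]=C+.08*np.array([np.cos(th),np.sin(th)])+nn*.0319
        W.append([*q,d])
    return plan(W)
E
python3 -c "
from pl import *
sweep(8,38,5)"
```

```text
Traceback (most recent call last):
  File "pl.py", line 33, in sweep
    print("now",p.round(4),"psi",round(ps,1),"w",wof(p,R),"F",s["contact_force"].round(1),s["gripper_width"].round(4),s["time_s"],s["joints"].round(1))
                                                                                          ^^^^^^^^^^^^^^^^^^^^^^^^
AttributeError: 'float' object has no attribute 'round'
```

```bash
sed -i 's/s\["gripper_width"\].round(4)/s["gripper_width"]/' pl.py
python3 -c "
from pl import *
p,R,s=pose();w=wof(p,R)[0]
sweep(w,w+45,10)"
```

```text
now [0.5521 0.1781 0.2307] psi 12.2 w (np.float64(11.085612370048025), np.float64(-0.0057175109635016624)) F [-3.  -0.1  1.9] 0.08795254130918696 5.2833 [ 37.2  11.5 -11.3  -0.  -67.2 155. ]
[0.001, 0.002, 0.006, 0.122, 0.0, -0.003, 0.006, 0.122, 0.0, -0.003, 0.006, 0.122, 0.0, -0.002, 0.006, 0.074, 0.0, -0.001, 0.006, 0.068]
[0.0, -0.001, 0.006, 0.068, 0.0, -0.001, 0.007, 0.068, 0.0, -0.002, 0.006, 0.068, 0.0, -0.001, 0.006, 0.068, 0.0, -0.002, 0.006, 0.068]
end [0.606  0.1514 0.2297] psi -36.4
```

>>> play_rows(series=[0.001,0.002,0.006,0.12,0.0,-0.003,0.006,0.12,0.0,-0.003,0.006,0.12,0.0,-0.002,0.006,0.075,0.0,-0.001,0.006,0.07])

```text
time_s: 5.7
tcp_pos: [0.5813, 0.1707, 0.2295]
eef_rot: [113.5, 90.0, 96.5]
contact_force: [-2.8, 0.9, 1.8]
gripper_width: 0.0878
```

>>> play_rows(series=[0.0,-0.001,0.006,0.068,0.0,-0.001,0.007,0.068,0.0,-0.002,0.006,0.068,0.0,-0.001,0.006,0.068,0.0,-0.002,0.006,0.068])

```text
time_s: 6.12
tcp_pos: [0.6066, 0.152, 0.2295]
eef_rot: [95.5, 89.9, 59.1]
contact_force: [-1.7, 2.2, 2.3]
gripper_width: 0.0877
```

```bash
python3 -c "
from pl import *
p,R,s=pose();w=wof(p,R)[0]
sweep(w,w+55,10)
c=capture('wrist');cv2.imwrite('pics/w4.png',c['img'])"
```

```text
now [0.6066 0.152  0.2295] psi -36.4 w (np.float64(56.1106609396633), np.float64(0.0004336037829625883)) F [-1.7  2.2  2.3] 0.08766524762705458 6.1167 [ 31.9  15.8  -5.7  -0.  -68.4 111.7]
[0.0, -0.002, 0.008, 0.081, 0.0, -0.002, 0.007, 0.083, 0.0, -0.003, 0.008, 0.083, 0.0, -0.002, 0.007, 0.083, 0.0, -0.002, 0.008, 0.083]
[0.0, -0.003, 0.007, 0.083, 0.0, -0.002, 0.008, 0.083, -0.001, -0.003, 0.007, 0.083, 0.0, -0.003, 0.008, 0.083, 0.0, -0.002, 0.008, 0.083]
end [0.626  0.0773 0.2305] psi -83.9
```

View pics/w4.png

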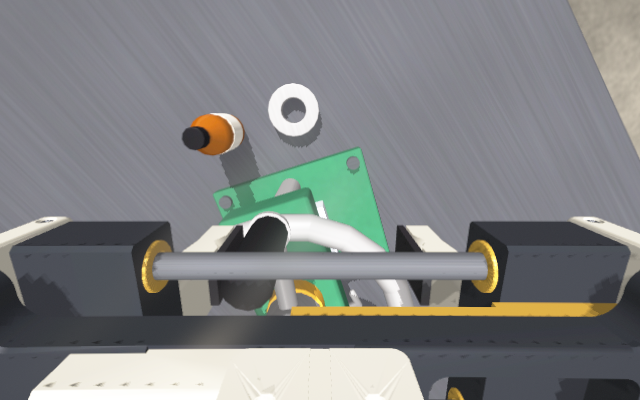

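The wrist view shows the handle, foot near (265,225), resting on the trailing (left) pad. The bottle and ring haven't been touched.

>>> play_rows(series=[0.0,-0.002,0.008,0.082,0.0,-0.002,0.007,0.083,0.0,-0.003,0.008,0.083,0.0,-0.002,0.007,0.083,0.0,-0.002,0.008,0.083])

```text
time_s: 6.58
tcp_pos: [0.6249, 0.1174, 0.2294]
eef_rot: [125.8, 89.9, 65.7]
contact_force: [-1.5, 2.7, 1.5]
gripper_width: 0.0881
```

>>> play_rows(series=[0.0,-0.003,0.007,0.083,0.0,-0.002,0.008,0.083,0.0,-0.003,0.007,0.083,0.0,-0.003,0.008,0.083,0.0,-0.002,0.008,0.083])

```text
time_s: 7.0
tcp_pos: [0.626, 0.0774, 0.2294]
eef_rot: [134.9, 89.9, 51.0]
contact_force: [-1.0, 2.7, -0.1]
gripper_width: 0.0878
```

```bash
python3 -c "
from pl import *
p,R,s=pose();w=wof(p,R)[0]
sweep(w,w+55,10)"
```

```text
now [0.626  0.0774 0.2294] psi -83.9 w (np.float64(111.31741973521507), np.float64(0.0005392255792736611)) F [-1.   2.7 -0.1] 0.0877952120619361 7.0 [ 24.7  16.3  -5.1  -0.  -68.6  71.4]
[-0.001, -0.004, 0.008, 0.083, 0.0, -0.003, 0.007, 0.083, 0.0, -0.003, 0.008, 0.083, 0.0, -0.003, 0.007, 0.083, 0.0, -0.004, 0.008, 0.083]
[0.0, -0.003, 0.007, 0.083, 0.0, -0.004, 0.008, 0.083, 0.0, -0.003, 0.007, 0.083, 0.0, -0.004, 0.008, 0.083, 0.0, -0.004, 0.007, 0.083]
end [0.5743 0.0163 0.2303] psi -131.4
```

>>> play_rows(series=[0.0,-0.004,0.008,0.083,0.0,-0.003,0.007,0.083,0.0,-0.003,0.008,0.083,0.0,-0.003,0.007,0.083,0.0,-0.004,0.008,0.083])

```text
time_s: 7.42
tcp_pos: [0.6074, 0.0407, 0.2294]
eef_rot: [140.7, 89.9, 33.1]
contact_force: [1.5, 3.0, -0.7]
gripper_width: 0.0878
```

>>> play_rows(series=[0.0,-0.003,0.007,0.083,0.0,-0.004,0.008,0.083,0.0,-0.003,0.007,0.083,0.0,-0.004,0.008,0.083,0.0,-0.004,0.007,0.083])

```text
time_s: 7.83
tcp_pos: [0.5747, 0.016, 0.2294]
eef_rot: [157.4, 89.9, 26.0]
contact_force: [2.0, 2.1, -2.2]
gripper_width: 0.0875
```

```bash
python3 -c "
from pl import *
p,R,s=pose();w=wof(p,R)[0]
sweep(w,w+55,10)
c=capture('scene');cv2.imwrite('pics/s4.png',cv2.resize(c['img'][60:300,230:480],None,fx=3,fy=2.5))"
```

```text
now [0.5747 0.016  0.2294] psi -131.4 w (np.float64(166.19785619088924), np.float64(0.0004988750497297162)) F [ 2.   2.1 -2.2] 0.08754200531181505 7.8333 [ 21.1  11.  -12.1  -0.  -66.8  27.5]
[-0.001, -0.004, 0.007, 0.077, 0.0, -0.004, 0.008, 0.083, 0.0, -0.005, 0.007, 0.083, 0.0, -0.004, 0.008, 0.083, 0.0, -0.004, 0.007, 0.083]
[0.0, -0.005, 0.007, 0.083, 0.0, -0.004, 0.008, 0.083, 0.0, -0.005, 0.007, 0.083, 0.0, -0.005, 0.007, 0.083, 0.0, -0.005, 0.008, 0.083]
end [0.4913 0.022  0.2302] psi -178.6
```

View pics/s4.png

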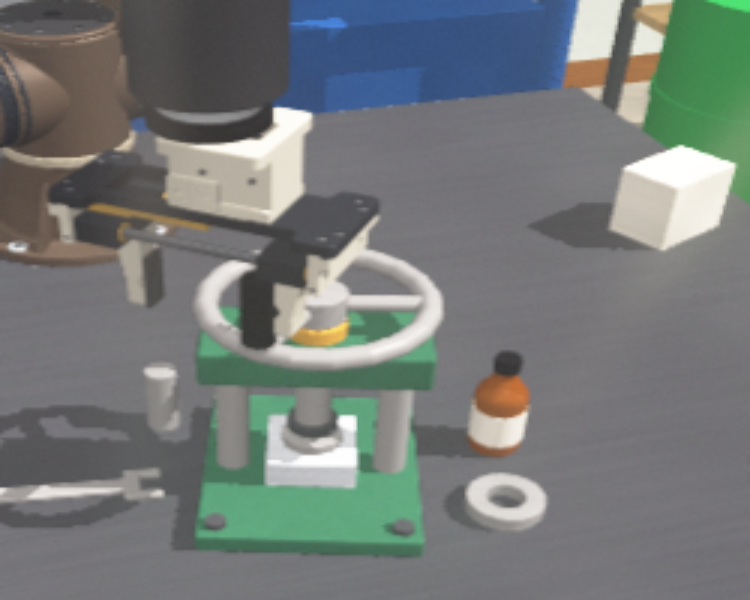

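The handle has come round to the front at zoom (260,310), with the pad behind it, and the ram is lower. The loose things are where they were. Continuing.

>>> play_rows(series=[0.0,-0.004,0.007,0.077,0.0,-0.004,0.008,0.083,0.0,-0.005,0.007,0.083,0.0,-0.004,0.008,0.083,0.0,-0.004,0.007,0.083])

```text
time_s: 8.3
tcp_pos: [0.5331, 0.0089, 0.2297]
eef_rot: [172.0, 89.9, 17.3]
contact_force: [3.1, 2.1, -0.8]
gripper_width: 0.0878
```

>>> play_rows(series=[0.0,-0.005,0.007,0.083,0.0,-0.004,0.008,0.083,0.0,-0.005,0.007,0.083,0.0,-0.005,0.007,0.083,0.0,-0.005,0.008,0.083])

```text
time_s: 8.72
tcp_pos: [0.4915, 0.0219, 0.2297]
eef_rot: [-171.7, 89.9, 9.8]
contact_force: [2.3, 1.2, -2.3]
gripper_width: 0.0881
```

```bash
python3 -c "
from pl import *
p,R,s=pose();w=wof(p,R)[0]
sweep(w,w+55,10)"
```

```text
now [0.4915 0.0219 0.2297] psi -178.5 w (np.float64(221.4342184428189), np.float64(-0.00013528579515789674)) F [ 2.3  1.2 -2.3] 0.08814965980019157 8.7167 [ 25.5   2.9 -21.6   0.  -65.4 -24.1]
[0.0, -0.005, 0.007, 0.085, 0.0, -0.005, 0.007, 0.083, 0.0, -0.005, 0.007, 0.083, 0.0, -0.005, 0.008, 0.083, 0.0, -0.006, 0.007, 0.083]
[0.0, -0.005, 0.007, 0.083, 0.0, -0.006, 0.007, 0.083, 0.0, -0.006, 0.007, 0.083, 0.0, -0.005, 0.007, 0.083, 0.0, -0.006, 0.006, 0.083]
end [0.446  0.0939 0.2297] psi 133.8
```

>>> play_rows(series=[0.0,-0.005,0.007,0.084,0.0,-0.005,0.007,0.083,0.0,-0.005,0.007,0.083,0.0,-0.005,0.008,0.083,0.0,-0.006,0.007,0.083])

```text
time_s: 9.13
tcp_pos: [0.4595, 0.0525, 0.2297]
eef_rot: [-156.3, 89.9, 1.4]
contact_force: [2.5, -1.7, -2.7]
gripper_width: 0.0876
```

>>> play_rows(series=[0.0,-0.005,0.007,0.083,0.0,-0.006,0.007,0.083,0.0,-0.006,0.007,0.083,0.0,-0.005,0.007,0.083,0.0,-0.006,0.006,0.083])

```text
time_s: 9.55
tcp_pos: [0.4453, 0.0937, 0.2298]
eef_rot: [-148.3, 89.9, -14.5]
contact_force: [2.2, -1.9, -1.0]
gripper_width: 0.0879
```

```bash
python3 -c "
from pl import *
p,R,s=pose();w=wof(p,R)[0]
sweep(w,w+55,10)"
```

```text
now [0.4453 0.0937 0.2298] psi 133.9 w (np.float64(276.27129467813785), np.float64(0.0007473991307821032)) F [ 2.2 -1.9 -1. ] 0.08789619700275074 9.55 [ 36.9  -0.9 -25.5   0.1 -65.4 -83. ]
[0.0, -0.007, 0.007, 0.078, 0.0, -0.006, 0.007, 0.083, 0.0, -0.006, 0.006, 0.083, 0.0, -0.006, 0.007, 0.083, 0.0, -0.006, 0.007, 0.083]
[0.0, -0.007, 0.006, 0.083, 0.0, -0.006, 0.007, 0.083, 0.0, -0.007, 0.006, 0.083, 0.0, -0.006, 0.007, 0.083, 0.0, -0.007, 0.006, 0.083]
end [0.4776 0.1765 0.2298] psi 86.6
```

>>> play_rows(series=[0.0,-0.007,0.007,0.078,0.0,-0.006,0.007,0.083,0.0,-0.006,0.006,0.083,0.0,-0.006,0.007,0.083,0.0,-0.006,0.007,0.083])

```text
time_s: 9.97
tcp_pos: [0.4516, 0.1389, 0.2297]
eef_rot: [-155.6, 89.9, -45.2]
contact_force: [1.1, -3.2, -0.1]
gripper_width: 0.0874
```

>>> play_rows(series=[0.0,-0.007,0.006,0.083,0.0,-0.006,0.007,0.083,0.0,-0.007,0.006,0.083,0.0,-0.006,0.007,0.083,0.0,-0.007,0.006,0.083])

```text
time_s: 10.38
tcp_pos: [0.4776, 0.1761, 0.2297]
eef_rot: [-168.2, 89.9, -81.7]
contact_force: [-0.5, -3.3, 1.0]
gripper_width: 0.0881
```

```bash
python3 -c "
from pl import *
p,R,s=pose();w=wof(p,R)[0]
sweep(w,352,5,psi0=psi(R),w0=w,rate=.7)
for n in ('wrist','scene','top'):
  c=capture(n);cv2.imwrite('pics/%s5.png'%n,c['img'])"
```

```text
now [0.4776 0.1761 0.2297] psi 86.6 w (np.float64(330.93743170906384), np.float64(-6.013243504499055e-05)) F [-0.5 -3.3  1. ] 0.08812147968319325 10.3833 [ 4.240e+01  4.700e+00 -1.960e+01  1.000e-01 -6.570e+01 -1.359e+02]
[0.0, -0.005, 0.005, 0.051, 0.0, -0.005, 0.005, 0.051, 0.0, -0.005, 0.005, 0.051, 0.0, -0.005, 0.004, 0.051, 0.0, -0.005, 0.005, 0.051]
end [0.506  0.1957 0.2297] psi 72.0
```

View pics/wrist5.png

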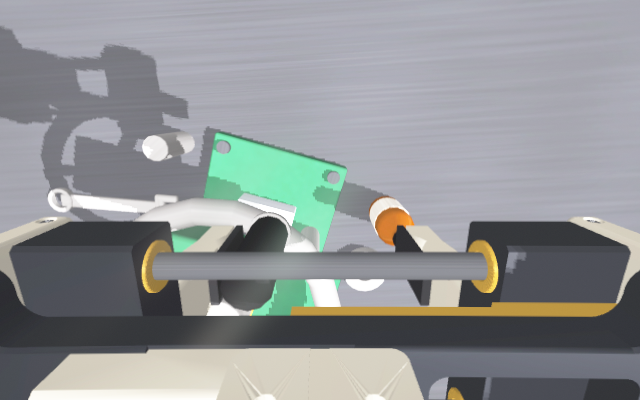

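View pics/scene5.png

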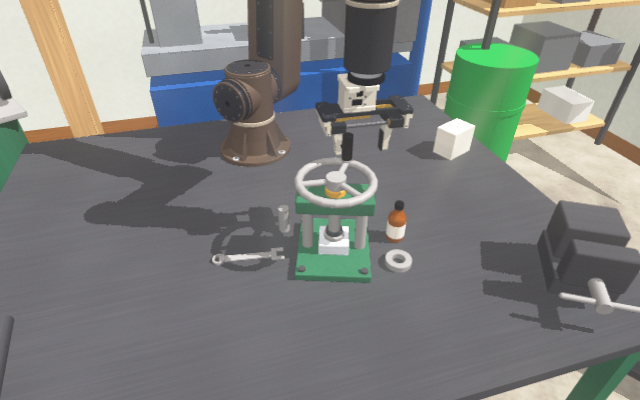

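View pics/top5.png

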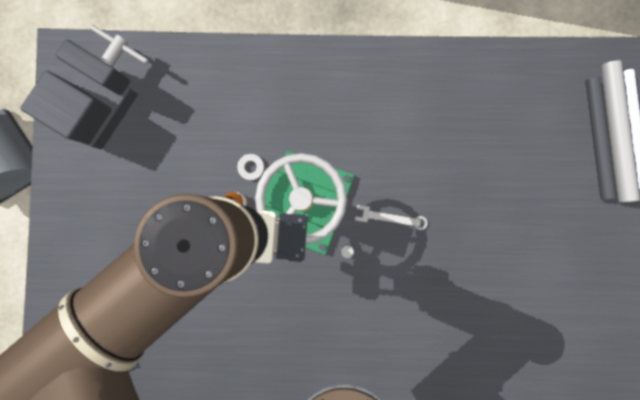

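The wrist view has the handle on the left pad at about (255,265). In the top view, spokes are visible near (290,165) and (340,203). I'll measure their bearings against the first picture to check the wheel angle.

```bash
cat > spk.py <<'E'
from pl import *
def spokes(img,c):
    a=np.arange(0,360,.5);v=np.zeros(len(a))
    sat=cv2.cvtColor(img,cv2.COLOR_BGR2HSV);f=(sat[...,2].astype(np.float32)-sat[...,1])
    for r in np.arange(.034,.064,.003):
        P=np.c_[C[0]+r*np.cos(np.radians(a)),C[1]+r*np.sin(np.radians(a)),np.full(len(a),.207)]
        u=proj(c,P).astype(np.float32);v+=cv2.remap(f,u[:,0].copy(),u[:,1].copy(),cv2.INTER_LINEAR).ravel()
    v/=10;k=np.exp(-.5*(np.arange(-16,17)/6)**2);k/=k.sum();w=np.convolve(np.r_[v[-16:],v,v[:16]],k,'valid')
    return [(a[i],int(w[i])) for i in range(len(a)) if w[i]==max(np.take(w,range(i-30,i+31),mode='wrap')) and w[i]>w.mean()+25]
E
python3 -c "
from spk import *
for n in('top','scene'):
  c=capture(n)
  print(n,spokes(cv2.imread('pics/%s0.png'%n),c),spokes(c['img'],c))"
```

```text
top [(np.float64(117.0), 202), (np.float64(238.5), 200), (np.float64(356.5), 209)] [(np.float64(23.0), 211), (np.float64(138.5), 91), (np.float64(265.0), 209)]
scene [(np.float64(117.5), 230), (np.float64(234.0), 209), (np.float64(358.5), 204)] [(np.float64(25.5), 202), (np.float64(143.5), 219), (np.float64(261.5), 218)]
```

The spokes give about 333.5° turned; pad geometry gives 331°. I'll push on a further 25°, slowing down at the end.

```bash
python3 -c "
from pl import *
p,R,s=pose();w=wof(p,R)[0]
sweep(w,w+20,5,psi0=psi(R),w0=w,rate=.7)"
```

```text
now [0.4771 0.1762 0.2295] psi 86.8 w (np.float64(330.95903150825), np.float64(0.00032956482718655977)) F [-0.1  0.6  0.9] 0.08767291277273627 10.6333 [  42.4    4.6  -19.7   -0.   -65.7 -135.6]
[-0.001, -0.005, 0.005, 0.049, 0.0, -0.005, 0.004, 0.049, 0.0, -0.004, 0.005, 0.049, 0.0, -0.005, 0.004, 0.049, 0.0, -0.005, 0.005, 0.049]
end [0.5043 0.1952 0.2305] psi 72.8
```

>>> play_rows(series=[0.0,-0.005,0.005,0.05,0.0,-0.005,0.004,0.05,0.0,-0.004,0.005,0.05,0.0,-0.005,0.004,0.05,0.0,-0.005,0.004,0.05])

```text
time_s: 11.05
tcp_pos: [0.5036, 0.1931, 0.2295]
eef_rot: [157.2, 89.9, -130.5]
contact_force: [-1.2, -1.9, 1.1]
gripper_width: 0.0873
```

```bash
python3 -c "
from spk import *
p,R,s=pose();w=wof(p,R)[0]
sweep(w,w+5,5,psi0=psi(R),w0=w,rate=.5)
for n in('top','scene'):
  c=capture(n)
  print(n,spokes(c['img'],c))"
```

```text
now [0.5036 0.1931 0.2295] psi 72.3 w (np.float64(349.2436281226869), np.float64(-0.0011109675342903802)) F [-1.2 -1.9  1.1] 0.08731586171524254 11.05 [  41.8    7.7  -16.1    0.   -66.2 -149.5]
[0.0, 0.0, 0.001, 0.009, 0.0, -0.001, 0.001, 0.009, 0.0, -0.001, 0.001, 0.009, 0.0, -0.001, 0.002, 0.009, 0.0, -0.001, 0.001, 0.009]
end [0.5093 0.1975 0.2295] psi 69.7
top [(np.float64(6.5), 216), (np.float64(119.5), 64), (np.float64(248.5), 211)]
scene [(np.float64(7.5), 202), (np.float64(127.5), 187), (np.float64(243.5), 214)]
```

```bash
python3 -c "
from spk import *
p,R,s=pose();w=wof(p,R)[0]
sweep(w,w+9.5,5,psi0=psi(R),w0=w,rate=.5)"
```

```text
now [0.5043 0.1938 0.2295] psi 72.4 w (np.float64(349.99864769799996), np.float64(-0.001040307502124846)) F [-0.   0.5 -0.1] 0.08801248513865947 11.15 [  41.8    7.8  -16.1    0.   -66.2 -149.5]
[-0.001, -0.001, 0.002, 0.017, 0.0, -0.002, 0.002, 0.017, 0.0, -0.002, 0.002, 0.017, 0.0, -0.002, 0.002, 0.017, 0.0, -0.003, 0.003, 0.017]
end [0.5175 0.2007 0.2304] psi 67.5
```

>>> play_rows(series=[0.0,-0.001,0.003,0.017,0.0,-0.002,0.002,0.017,0.0,-0.002,0.002,0.017,0.0,-0.002,0.002,0.017,0.0,-0.002,0.002,0.017])

```text
time_s: 11.57
tcp_pos: [0.5163, 0.2012, 0.2295]
eef_rot: [152.9, 90.0, -139.7]
contact_force: [-0.9, -3.0, -1.2]
gripper_width: 0.0876
```

>>> play_rows(series=[0,0,0,0,0,0,0,0,0,0,0,0,0,0,0,0,0,0,0,0])

```text
time_s: 11.98
tcp_pos: [0.5165, 0.2017, 0.2297]
eef_rot: [-13.1, 90.0, 54.3]
contact_force: [0.2, -0.8, 0.1]
gripper_width: 0.0878
```

```bash
python3 -c "
from spk import *
p,R,s=pose();print(p,psi(R),wof(p,R),s['contact_force'])
for n in('top','scene'):
  c=capture(n)
  print(n,spokes(c['img'],c))"
```

```text
[0.51647278 0.20168176 0.22967129] 67.42910065976696 (np.float64(0.4552530537092281), np.float64(0.0019190716952437945)) [ 0.18070606 -0.78068261  0.12069805]
top [(np.float64(237.5), 212), (np.float64(355.5), 220)]
scene [(np.float64(119.0), 166), (np.float64(232.5), 211), (np.float64(357.0), 206)]
```

The spokes are within about 1° of their starting bearings, so the wheel is at roughly 361°. Now I'll back the pad off until the handle is centred in the jaws, lift, and move clear.

>>> play_rows(series=[0,0,-0.006,0,0,0,-0.006,0,0,0,-0.006,0,0,0,-0.006,0,0,0,-0.006,0])

```text
time_s: 12.5
tcp_pos: [0.5046, 0.173, 0.2298]
eef_rot: [-27.0, 90.0, 40.4]
contact_force: [0.2, -0.3, -0.2]
gripper_width: 0.0879
```

>>> play_rows(series=[-0.02,0,0,0,-0.025,0,0,0,-0.025,0,0,0,-0.025,0,0,0,-0.025,0,0,0])

```text
time_s: 12.92
tcp_pos: [0.5045, 0.173, 0.351]
eef_rot: [-27.2, 90.0, 40.2]
contact_force: [-0.2, 0.3, -0.1]
gripper_width: 0.0875
```

```bash
python3 -c "
from spk import *
p,R,s=pose();print(s['joints'])
plan(lin(p,[p[0]-.02,p[1]+.17,p[2]+.05],0,10))"
```

```text
[ 4.00057587e+01  3.73990199e+00 -4.95033042e+00 -7.64834953e-05
 -8.12805525e+01 -1.52606562e+02]
[-0.005, 0.008, 0.015, 0.0, -0.005, 0.009, 0.015, 0.0, -0.005, 0.008, 0.015, 0.0, -0.005, 0.009, 0.015, 0.0, -0.005, 0.008, 0.015, 0.0]
[-0.005, 0.008, 0.015, 0.0, -0.005, 0.009, 0.014, 0.0, -0.005, 0.008, 0.015, 0.0, -0.005, 0.008, 0.015, 0.0, -0.005, 0.009, 0.015, 0.0]
end [0.4842 0.3429 0.4011] psi 67.4
```

>>> play_rows(series=[-0.005,0.008,0.015,-0.04,-0.005,0.009,0.015,-0.04,-0.005,0.009,0.015,-0.04,-0.005,0.01,0.014,-0.04,-0.005,0.01,0.014,-0.04])

```text
time_s: 13.33
tcp_pos: [0.4835, 0.2572, 0.3749]
eef_rot: [-22.3, 90.0, 56.7]
contact_force: [0.3, 0.1, 0.4]
gripper_width: 0.0875
```

>>> play_rows(series=[-0.005,0.011,0.013,-0.04,-0.005,0.011,0.013,-0.04,-0.005,0.012,0.012,-0.04,-0.005,0.012,0.012,-0.04,0,0,0,0])

```text
time_s: 13.75
tcp_pos: [0.444, 0.3139, 0.3956]
eef_rot: [-29.7, 89.9, 58.5]
contact_force: [0.3, -0.1, 0.3]
gripper_width: 0.0877
```

```bash
python3 -c "
from spk import *
p,R,s=pose();print(p,s['joints'],s['contact_force'])
for n in('top','scene'):
  c=capture(n);cv2.imwrite('pics/%s6.png'%n,c['img'])
  print(n,spokes(c['img'],c))"
```

```text
[0.44397663 0.31385756 0.39563221] [ 5.59099195e+01  4.30125724e+00  1.20803192e+00 -5.04943962e-03
 -8.67966822e+01 -1.47656741e+02] [ 0.33919659 -0.12285269  0.31724806]
top [(np.float64(115.5), 205), (np.float64(237.5), 204), (np.float64(355.5), 213)]
scene [(np.float64(116.0), 231), (np.float64(232.5), 209), (np.float64(357.0), 203)]
```

View pics/top6.png

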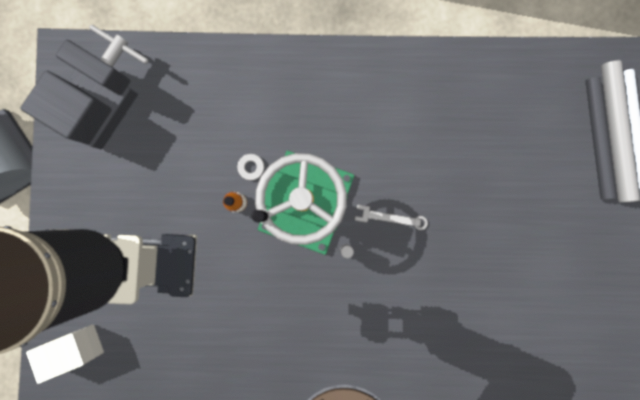

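View pics/scene6.png

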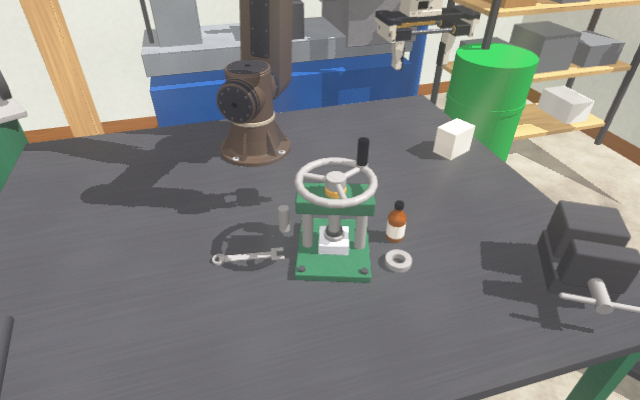

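The handle is back at (260,216) in the top view and (362,152) in the scene view, as at the start. The wheel is 1 to 1.5° past one turn, the loose things haven't moved, and the hand is clear, so I'm handing in.

```bash
python3 -c "
from plant import close_job;print(close_job())"
```

```text
the job is handed in; nothing more can be done
None
```

I pushed the handle clockwise through one full turn with the open jaws' trailing pad, never gripping it, and handed the job in at about 14 s; no verdict was reported.

**Force:** readings after each push stayed around 2.5–4.5 N. These are samples at the end of each move, so I did not see the peaks in between.

**Wheel:** in the last pictures the spokes stand 1–1.5° past their starting bearings (about 361°), well inside the 10° allowed. The handle is back at its first pixel position in both the top and scene views.

**Loose things:** by eye, the bottle, ring, shaft stub and spanner are where they were in both views.

**Hand:** it finished clear, at about (0.44, 0.31, 0.40) m, with wrist forces near zero.

**Disagreement:** near the end, the wheel angle worked out from the pad's position differed from the spoke measurement by up to 2.6°. I used the spokes to set the final push.

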